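# Bring out the spice carrier and hold it ready

## Task

Slide the wooden spice carrier straight out along the worktop (a pull sticks out of its front) until the whole block stands clear in front of the little shelf; do not lift it or press it against the shelf on the way. Then take it by the bar on top, lift it at least 12 cm off the worktop, level, with all four jars still in it, and finish there, holding it still in the air; do not put it down. Leave the mug, the glass and the lemon where they are.

Things in the scene. Friction and masses are not known exactly. Their poses are not given: they have to be found in the camera images.
- carrier: loose carrier of pale wood, 0.7 to 0.85 kg with its jars: block 120 (x) by 136 (y) by 36 mm high with four round wells 48 mm wide, well floor 14 mm up. Steel legs at x = +-55 mm carry a bar (top 166 mm up). A pull sticks out in front (-x), to 152 mm from the origin. Origin: centre of the underside; z up. Starts with -x to the robot, bar under the shelf
- top_handle (a point): middle of the carrier's top bar, 155 mm above the carrier's underside: a wooden bar 124 mm long along the carrier's x, 16 mm thick (y), 22 mm high, right over the carrier's origin. The jars' tops are 119 mm above the underside, so fingertips may reach 30 mm below this point
- pull (a point): middle of the front pull, 110 mm in front (-x) of the carrier's origin and 30 mm up: a round wooden rod along the carrier's x, 14 mm thick, free for 66 mm from the block's face (50 mm behind this point) to a ball 25 mm wide (ball centre 29 mm in front of this point)
- shelf: fixed wooden worktop shelf, open to the front: board 110 mm deep (x: -55 front to +55 back), 240 mm wide (y), underside 190 mm, top 206 mm up, on side panels with inner faces at y = +-100 mm; under the back edge a rail 15 mm high. A tin (58 mm high) and a jar (102 mm) stand fixed on it. Origin: middle of its footprint on the worktop; z up; straight out, towards the robot, is -x
- spice_a: dark-capped glass spice jar, 41 mm diameter, 105 mm tall, loose in one of the carrier's four wells (which one varies); origin at the centre of its foot. 0.11 kg
- spice_b: dark-capped glass spice jar, 41 mm diameter, 105 mm tall, loose in one of the carrier's four wells (which one varies); origin at the centre of its foot. 0.11 kg
- spice_c: dark-capped glass spice jar, 41 mm diameter, 105 mm tall, loose in one of the carrier's four wells (which one varies); origin at the centre of its foot. 0.11 kg
- salt: clear salt shaker with a pale domed cap, 44 mm diameter, 90 mm tall, loose in one of the carrier's four wells; origin at the centre of its foot. 0.1 kg
- mug: white patterned mug, 82 mm wide, 114 mm with its handle, 91 mm high, loose on the right; origin under its centre. Leave alone
- glass: clear tumbler, 81 mm wide, 93 mm high, loose on the left; origin under its centre. Leave alone
- lemon: yellow lemon, 78 mm long, 55 mm thick, lying loose on the right near the front; origin under its centre. Leave alone

How it is judged:
On the way:
1. the carrier has been slid out: its whole block is in front of the shelf's front edge, still on the worktop (x of carrier in the frame of shelf below -0.117 m and height (world z) of carrier below 0.01 m), for 0.2 s.
At the end, for the whole second after the job is handed in: The fingers hold the carrier by its top bar in front of the shelf, its underside at least 11.5 cm above the worktop, level within 8 degrees, still (under 2 cm/s and 0.1 rad/s), carried by nothing else, all four jars upright in their wells; mug, glass and lemon within 3 cm of where they were (height (world z) of carrier above 0.115 m and angle between carrier's own z axis and vertical below 0.14 rad and linear speed of carrier below 0.02 m/s and angular speed of carrier below 0.1 rad/s and x of carrier in the frame of shelf below -0.1 m and contact force between the fingers and carrier above 1 N and distance between the grasp point and top_handle below 0.075 m and contact force between carrier and shelf below 0.3 N and contact force between carrier and mug below 0.3 N and contact force between carrier and glass below 0.3 N and contact force between carrier and lemon below 0.3 N and not (distance of mug from where it was at the start of the episode above 0.03 m) and not (distance of glass from where it was at the start of the episode above 0.03 m) and not (distance of lemon from where it was at the start of the episode above 0.03 m) and z of spice_a in the frame of carrier between 0 and 0.03 m and angle between each of spice_a, spice_b, spice_c, salt's own z axis and vertical below 0.2 rad and horizontal distance between each of spice_a, spice_b, spice_c, salt and carrier below 0.07 m and z of spice_b in the frame of carrier between 0 and 0.03 m and z of spice_c in the frame of carrier between 0 and 0.03 m and z of salt in the frame of carrier between 0 and 0.03 m); the arm keeps its last pose, push and grip.
It fails at once if the carrier is lifted more than 2 cm before its block is clear of the shelf (height (world z) of carrier above 0.02 m and x of carrier in the frame of shelf above -0.1 m).
It fails at once if the carrier is pressed against the shelf with more than 10 N (contact force between carrier and shelf above 10 N).
It fails at once if the carrier tips more than 17 degrees (angle between carrier's own z axis and vertical above 0.3 rad).
It fails at once if the mug, the glass or the lemon is moved more than 3 cm (distance of any of mug, glass, lemon from where it was at the start of the episode above 0.03 m).
It also fails if it takes over 48 s, if anything falls off the work surface, if the arm or the gripper's body presses on something with over 40 N, if the wrist force passes 120 N, or if a joint passes its speed limit or range.

## Robot

A 7-joint arm with a two-finger parallel gripper is mounted at the origin on a cart in front of the work surface, level with it; the furniture and walls round the work are solid. World frame = base frame: x ahead of the robot, y to its left, z up, the work surface at z = 0. Lengths are in m, angles in rad, forces in N, time in s.
With the tool pointing down it reaches from about 0.4 to 0.75 m from the base axis. Payload 19.5 kg.
Tool frame: the origin (TCP) lies midway between the tips of the shut fingers; the grasp point (between the pads) lies 19 mm behind it; z points along the fingers, y is the line along which they close (so a half turn about z gives the same grasp; the last joint's range is limited). The gripper opens to 85 mm and grips with 20 to 120 N. Pads are 22 mm wide; open, the fingers measure 114 mm over their backs; the gripper's body (76 mm by 85 mm) begins 54 mm behind the grasp point. The pads swing forward as they close: fully open they stand 13 mm farther back than shut.
Start: joints at [1.225, 0.707, -0.028, 1.485, 0.022, 0.951, -0.075], TCP at [0.172, -0.549, 0.231] pointing down, gripper open.
Joint ranges: [-2.71, 2.71], [-0.32, 2.16], [-1.57, 1.52], [0, 2.45], [-1.46, 4.6], [0, 2.02], [-2.83, 2.83]. Speed limits (rad/s): [1.89, 1.89, 2.57, 2.57, 3.01, 3.01, 3.01].

## Interface

Orientations are given as a unit quaternion [w, x, y, z].
In Python, from workcell import status, imaging, order, models gives the robot as it stands.
- The arm moves only by the tool step_arm, never from a script. Its argument "increments" is a list of rows, each a list of 7 numbers: the opening, from 0 (shut) to 1 (fully open), then the shift along the tool's x, y, z scaled (see below), then the turn, a rotation vector about the tool's x, y, z scaled (see below). In form: [[jaw, x, y, z, ax, ay, az], ...]. A call has 1 to 8 rows; each row shifts and turns the commanded pose from where the row before left it, along the tool's axes as they then stand; what a row does not reach is not made up. The controller multiplies each number of a shift by 40 mm and each number of a turn by 120 degrees. A row lasts 1/12 s, in which the tool goes at most 41.7 mm and 7.16 degrees, less where a joint would pass 70% of its speed; a pose out of reach is approached as far as the arm can. A call with a number of a shift or a turn outside -1 to 1 is refused whole. A call with a gripper value outside its range is refused whole. The fingers move at their own pace and stop on an object; the grip force is fixed at half the most. Time passes only in rows, so rows that do not move let the fingers close. It gives the time, the measured TCP pose, the force, the opening and the grip force at its end, in the units of the state.
- status.read_state(): the state, without advancing time (a new reading comes with each control period).
- imaging.capture(name): name is "scene" or "top" or "wrist"; returns a dict with "color" (420x560x3 uint8, blue, green, red), "range_z" (420x560 float32, m along the optical axis (not along the pixel's ray), 0 where there is no reading), "vertical_fov" (degrees; the focal length in pixels is half the picture's height over the tangent of half this angle, whatever the lens; pixels are square), "cx", "cy" (the principal point, pixels), "position" and "orientation" of the camera in the world; the wrist camera has in their place "tool_from_camera" (4x4, takes a point from camera to tool coordinates, whose origin is the TCP and whose axes are the flange's). Camera axes: x right, y up, looking along -z (the intrinsics and any distortion apply to the point x, -y, -z); pixel columns grow to the right and rows downward; lengths in m; the calibration is good to about 2 mm. The wrist camera is an equidistant fisheye: a pixel r from the principal point sees the ray r / f radians off the axis. A picture is of the moment at which its call begins: read the wrist's pose just before it.
- order.close_job(): hands the job in; it is judged then, once.
Trained networks look in the newest picture that a camera, given by its name, has taken for a name from the list of things; names that differ only in an ending like _2 or _b are one class to them, and where a whole thing is asked for, a point or a joint stands for the part that bears it (a point fixed in the world has none). Each returns a list of dicts, best first, with "conf" (0 to 1); they miss things now and then, are a little off and sometimes report something else, mostly with a low value. They report only what shows in the picture. A call takes as long as a camera call.
- models.spot_in(camera, query): "position" ([x, y, z] in m, in world coordinates, good to about 4 mm: the middle of the surface that is visible of it).
- models.regions_of(camera, query): "mask" (420x560 bool, what is visible of it).
- models.tip_of(camera, query): "position" ([x, y, z] in m, in world coordinates, good to about 4 mm: a listed point, or the origin of a listed thing).
The state is a dict: "time_s": time; "joints": joint angles; "dq": joint speeds; "joint_torque": joint torques, N m; "position": TCP position; "tool_rot": TCP orientation; "contact_force": force on the tool from outside, world axes, zero at the start; "torque": the same for the moment, N m; "grip_width": finger opening in m; "finger_force": force on a finger pad.
Only numpy, scipy, OpenCV 4.12 (cv2) and the standard library are available. Lean on these libraries where they do the work, as an engineer would, in place of code of your own. Each camera call takes 0.05 s, during which the arm holds its last target. There are 200 camera calls.

## Working session

There is one attempt and no reset: what is moved stays moved. The work goes in short steps, Python scripts to look and compute and a tool call to move; the robot and the scene stay as the last step left them, time stands still between calls to the robot, and variables do not carry over. Pictures are saved under pics/ and viewed, at most 10 in all, crops included, and the job is handed in when it is done.

Besides the shell and the picture viewer there is one more tool, called as name([rows], argument=value, ...), one row to a line, values as JSON. step_arm: Moves the arm, as the interface text tells. Its arguments: {"type":"object","properties":{"increments":{"type":"array"}},"required":["increments"]}

```bash
mkdir -p pics
cat > h.py <<'E'
from workcell import status, imaging, order, models
import numpy as np, cv2
from scipy.spatial.transform import Rotation as R
def rot(q): return R.from_quat([q[1],q[2],q[3],q[0]])
def cloud(c):
    H,W=c["range_z"].shape; f=H/2/np.tan(np.radians(c["vertical_fov"])/2)
    u,v=np.meshgrid(np.arange(W),np.arange(H)); z=c["range_z"]
    P=np.stack([(u-c["cx"])/f*z,-(v-c["cy"])/f*z,-z],-1)
    return P@rot(c["orientation"]).as_matrix().T+np.array(c["position"])
E
python3 - <<'E'
from h import *
np.set_printoptions(precision=4,suppress=True)
s=status.read_state(); print(s)
ims=[]
for n in ("scene","top"):
    c=imaging.capture(n); print(n,c["position"],c["orientation"],c["vertical_fov"],c["cx"],c["cy"],[k for k in c])
    ims.append(c["color"])
    for q in ("carrier","top_handle","pull","shelf","mug","glass","lemon","salt","spice_a"):
        print(q,[(np.round(d["position"],4),round(d["conf"],2)) for d in models.tip_of(n,q)][:4])
    cv2.imwrite(f"pics/{n}1.png",c["color"])
E
```

```text
{'time_s': 0.0, 'joints': array([ 1.2253,  0.7071, -0.0276,  1.485 ,  0.022 ,  0.9509, -0.0755]), 'dq': array([-0.0009, -0.001 , -0.0001, -0.0006,  0.0008,  0.001 , -0.0007]), 'joint_torque': array([  0.0006, -88.3221,   1.2349, -23.6172,   0.0169,   0.0065,
         0.    ]), 'position': array([ 0.1719, -0.5484,  0.2308]), 'tool_rot': array([-0.0005,  0.9885,  0.1513, -0.0001]), 'contact_force': array([ 0.4215, -0.3013, -0.1147]), 'torque': array([ 0.0455, -0.0062,  0.0218]), 'finger_force': 0.0, 'grip_width': 0.08582462701885873}
scene [-0.109   0.6179  1.0123] [-0.3419 -0.1456  0.3545  0.8581] 50.175912369604475 282.36956011272287 207.3390043634798 ['color', 'range_z', 'vertical_fov', 'cx', 'cy', 'position', 'orientation']
carrier [(array([ 0.6691, -0.0761, -0.0054]), 0.89)]
top_handle [(array([0.4907, 0.3634, 0.0003]), 0.65), (array([ 0.6691, -0.0749,  0.159 ]), 0.58)]
pull [(array([ 0.5565, -0.089 ,  0.0309]), 0.85)]
shelf [(array([ 0.6842, -0.0699,  0.0022]), 0.86)]
mug [(array([ 0.5058, -0.3836,  0.0048]), 0.73)]
glass [(array([0.4909, 0.3658, 0.0018]), 0.86)]
lemon [(array([ 
[... 273 characters left out ...]
-0.0955 -0.5815] 46.42472475933908 282.44836483705075 207.84801306059472 ['color', 'range_z', 'vertical_fov', 'cx', 'cy', 'position', 'orientation']
carrier []
top_handle [(array([ 0.6654, -0.0791,  0.1562]), 0.84), (array([ 0.3279, -0.2536,  0.0011]), 0.43)]
pull [(array([ 0.5621, -0.0844,  0.0285]), 0.74)]
shelf []
mug [(array([ 0.5021, -0.3819,  0.0031]), 0.6)]
glass [(array([0.4861, 0.3618, 0.0013]), 0.84)]
lemon [(array([ 0.3269, -0.2515,  0.0002]), 0.75), (array([ 0.6433, -0.1125,  0.0125]), 0.19)]
salt [(array([ 0.6431, -0.1143,  0.0159]), 0.63)]
spice_a [(array([ 0.6337, -0.0395,  0.0163]), 0.71), (array([ 0.7045, -0.1109,  0.0164]), 0.65), (array([ 0.6932, -0.0318,  0.0142]), 0.53)]
```

Run:
```python
from h import *
np.set_printoptions(precision=4,suppress=True)
ims=[]
for n in ("scene","top"):
    c=imaging.capture(n); P=cloud(c); ims.append(c["color"])
    def box(m,t,lo,hi):
        q=P[m]; q=q[(q[:,2]>lo)&(q[:,2]<hi)&(q[:,0]>.4)&(q[:,0]<.95)]
        if len(q)<20: print(n,t,len(q)); return
        print(n,t,len(q),"med z",np.median(q[:,2]),cv2.minAreaRect(q[:,:2].astype(np.float32)), "mn",q.min(0),"mx",q.max(0))
    z=(P[...,1]>-.25)&(P[...,1]<.1)
    box(z,"shelftop",.200,.212)
    box(z,"blocktop",.030,.040)
    for qn in ("carrier","pull","top_handle"):
        for d in models.regions_of(n,qn)[:1]:
            m=d["mask"]; print(qn,d["conf"],m.sum())
            if qn=="carrier":
                box(m,"c block",.028,.042); box(m,"c bar",.158,.172)
    f=np.abs(P[...,2]-.206)<.004
    e=[]
    for y in np.arange(-.17,.04,.01):
        k=f&(np.abs(P[...,1]-y)<.004)&(P[...,0]<.85)&(P[...,0]>.5)
        if k.sum()>5: e.append((y,np.percentile(P[...,0][k],2)))
    e=np.array(e)
    if len(e)>3: print("edge",np.polyfit(e[:,0],e[:,1],1),e[:,1])
a=np.concatenate(ims)[:, :]
cv2.imwrite("pics/a.png",cv2.resize(np.hstack(ims)[60:360],None,fx=.71,fy=.71))
cv2.imwrite("pics/b.png",ims[0])
```

```text
scene shelftop 1361 med z 0.20654423089966678 ((0.6955190896987915, -0.07531358301639557), (0.3485572338104248, 0.16447143256664276), 89.8589859008789) mn [ 0.6135 -0.2498  0.2   ] mx [0.7782 0.0988 0.212 ]
scene blocktop 587 med z 0.035849770377649026 ((0.6950298547744751, -0.036155521869659424), (0.3091885447502136, 0.21197329461574554), 50.648990631103516) mn [ 0.5187 -0.1881  0.03  ] mx [0.7778 0.0971 0.04  ]
carrier 0.6 786
scene c block 406 med z 0.03588072934656139 ((0.6008641719818115, -0.08133179694414139), (0.1645771712064743, 0.1357111930847168), 10.544859886169434) mn [ 0.5187 -0.147   0.0282] mx [ 0.6939 -0.0059  0.0419]
scene c bar 67 med z 0.16428176110026815 ((0.6309634447097778, -0.0743219405412674), (0.04371950030326843, 0.015919093042612076), 6.218687534332275) mn [ 0.6089 -0.0825  0.1581] mx [ 0.6526 -0.0651  0.1692]
pull 0.75 760
top_handle 0.76 885
edge [-0.1427  0.6202] [0.6437 0.6433 0.642  0.6413 0.6405 0.6368 0.6356 0.6346 0.6328 0.6315
 0.6293 0.6295 0.6246 0.6252 0.6246 0.6222 0.6205 0.6188 0.6222 0.6181
 0.6164]
top shelftop 2626 med z 0.20688477509046976
[... 289 characters left out ...]
45044), 89.73662567138672) mn [ 0.5182 -0.2491  0.03  ] mx [0.7758 0.0998 0.04  ]
carrier 0.94 1079
top c block 693 med z 0.03653607163891137 ((0.6108293533325195, -0.08041474223136902), (0.18455711007118225, 0.1353691965341568), 5.829461574554443) mn [ 0.519  -0.1478  0.0283] mx [ 0.7064 -0.0055  0.042 ]
top c bar 87 med z 0.16562939958077916 ((0.6256909966468811, -0.0788193866610527), (0.03753200173377991, 0.015548249706625938), 5.884639263153076) mn [ 0.6075 -0.0882  0.1584] mx [ 0.6447 -0.07    0.1712]
pull 0.65 1077
edge [-0.148   0.6194] [0.6445 0.6421 0.6402 0.6386 0.6391 0.6364 0.6373 0.6343 0.6359 0.6323
 0.6316 0.6288 0.6268 0.6251 0.6227 0.6226 0.6192 0.6187 0.6171 0.6162
 0.6159]
```

View pics/b.png

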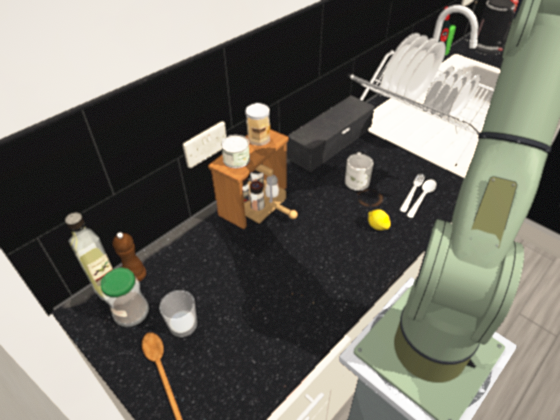

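View pics/top1.png

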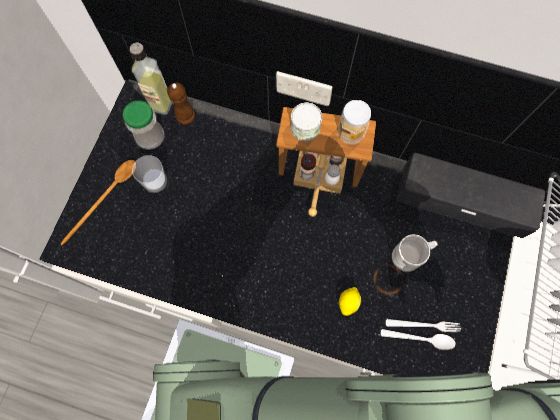

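```bash
cat >> h.py <<'E'
def target(yaw,tilt): # tool x at world yaw (deg), leaning back by tilt
    return R.from_euler("z",yaw,degrees=True)*R.from_euler("x",180,degrees=True)*R.from_euler("y",tilt,degrees=True)
def plan(p,Rt):
    s=status.read_state(); Rc=rot(s["tool_rot"])
    print("t",round(s["time_s"],2),"pos",np.round(s["position"],4),"F",np.round(s["contact_force"],1),"w",round(s["grip_width"],4))
    print("turn units",np.round((Rc.inv()*Rt).as_rotvec(degrees=True)/120,3),
     "shift units now",np.round(Rc.inv().apply(np.array(p)-s["position"])/.04,2),
     "after turn",np.round(Rt.inv().apply(np.array(p)-s["position"])/.04,2))
E
python3 -c "
from h import *
T=target(6,20);print(T.as_matrix().round(3))
plan([.565,-.083,.2],T)"
```

```text
[[ 0.935  0.105  0.34 ]
 [ 0.098 -0.995  0.036]
 [ 0.342  0.    -0.94 ]]
t 1.4 pos [ 0.172  -0.5487  0.2313] F [-0.3 -1.   0.6] w 0.0852
turn units [-0.017  0.166  0.094] shift units now [12.86 -8.17  0.78] after turn [ 10.06 -10.55   4.49]
```

step_arm([
  [1,0,0,0,-0.004,0.042,0.024],
  [1,0,0,0,-0.004,0.042,0.024],
  [1,0,0,0,-0.004,0.042,0.024],
  [1,0,0,0,-0.004,0.042,0.024],
  [1,0.4,-0.42,0.18,0,0,0],
  [1,0.4,-0.42,0.18,0,0,0],
  [1,0.4,-0.42,0.18,0,0,0],
  [1,0.4,-0.42,0.18,0,0,0],
])

```text
time_s: 2.07
position: [0.2352, -0.4739, 0.2265]
tool_rot: [-0.01, 0.983, 0.049, 0.175]
contact_force: [1.2, -0.4, 0.2]
grip_width: 0.0855
finger_force: 0.0
```

step_arm([
  [1,0.5,-0.53,0.22,0,0,0],
  [1,0.5,-0.53,0.22,0,0,0],
  [1,0.5,-0.53,0.22,0,0,0],
  [1,0.5,-0.53,0.22,0,0,0],
  [1,0.5,-0.53,0.22,0,0,0],
  [1,0.5,-0.53,0.22,0,0,0],
  [1,0.5,-0.53,0.22,0,0,0],
  [1,0.5,-0.53,0.22,0,0,0],
])

```text
time_s: 2.73
position: [0.3921, -0.2873, 0.2162]
tool_rot: [-0.01, 0.983, 0.049, 0.175]
contact_force: [0.5, -0.8, -0.6]
grip_width: 0.0857
finger_force: 0.0
```

```bash
python3 -c "
from h import *
plan([.565,-.083,.2],target(6,20))"
```

```text
t 2.73 pos [ 0.3921 -0.2873  0.2162] F [ 0.5 -0.8 -0.6] w 0.0857
turn units [-0.    -0.002 -0.002] shift units now [ 4.37 -4.65  2.05] after turn [ 4.4  -4.63  2.03]
```

step_arm([
  [1,0.55,-0.58,0.25,0,0,0],
  [1,0.55,-0.58,0.25,0,0,0],
  [1,0.55,-0.58,0.25,0,0,0],
  [1,0.55,-0.58,0.25,0,0,0],
  [1,0.55,-0.58,0.25,0,0,0],
  [1,0.55,-0.58,0.25,0,0,0],
  [1,0.55,-0.58,0.25,0,0,0],
  [1,0.4,-0.5,0.2,0,0,0],
])

```text
time_s: 3.4
position: [0.56, -0.0857, 0.2022]
tool_rot: [-0.01, 0.983, 0.05, 0.176]
contact_force: [0.7, 0.4, -0.0]
grip_width: 0.0857
finger_force: 0.0
```

Run:
```python
from h import *
np.set_printoptions(precision=4,suppress=True)
plan([.565,-.083,.2],target(6,20))
s=status.read_state()
c=imaging.capture("wrist"); cv2.imwrite("pics/w1.png",c["color"])
for q in ("pull","carrier","top_handle"):
    print(q,[(np.round(d["position"],4),round(d["conf"],2)) for d in models.tip_of("wrist",q)][:2])
# wrist cloud of rod
H,W=c["range_z"].shape; f=H/2/np.tan(np.radians(c["vertical_fov"])/2)
u,v=np.meshgrid(np.arange(W),np.arange(H)); a,b=u-c["cx"],v-c["cy"]; r=np.hypot(a,b); th=r/f; z=c["range_z"]
k=np.tan(th)/np.maximum(r,1e-6)*z
P=np.stack([a*k,-b*k,-z],-1); T=c["tool_from_camera"]
P=P@T[:3,:3].T+T[:3,3]; P=rot(s["tool_rot"]).apply(P.reshape(-1,3))+s["position"]; ok=(z.ravel()>0)&(th.ravel()<1.3)
q=P[ok]; 
for d in models.regions_of("wrist","pull")[:1]:
    m=d["mask"].ravel()&ok; g=P[m]; print(d["conf"],len(g),"z top",np.percentile(g[:,2],[5,50,95]),"min",g.min(0),"max",g.max(0))
    for x in np.arange(.52,.62,.01):
        h=q[(abs(q[:,0]-x)<.005)&(abs(q[:,1]+.085)<.03)&(q[:,2]>.022)&(q[:,2]<.06)]
        if len(h)>5: print(x.round(3),len(h),h[:,1].min(),h[:,1].max(),h[:,2].max())
```

```text
t 3.4 pos [ 0.56   -0.0857  0.2022] F [ 0.7  0.4 -0. ] w 0.0857
turn units [-0.001 -0.002 -0.001] shift units now [ 0.1  -0.05  0.1 ] after turn [ 0.1  -0.05  0.1 ]
pull [(array([ 0.556 , -0.0914,  0.0303]), 0.68)]
carrier [(array([ 0.6694, -0.0729, -0.0027]), 0.91), (array([ 0.6397, -0.1153,  0.0103]), 0.47)]
top_handle [(array([ 0.6942, -0.106 ,  0.0144]), 0.74)]
0.67 6318 z top [0.015  0.036  0.1657] min [ 0.5184 -0.1457 -0.001 ] max [ 0.6985 -0.0103  0.1961]
0.52 77 -0.09932228092024263 -0.08011432555730955 0.041199519640704174
0.53 224 -0.101694671193203 -0.07749747762264474 0.04334410603606506
0.54 183 -0.1002132821557096 -0.07895920756657708 0.04160327186837304
0.55 142 -0.09508722354021264 -0.08095763461855753 0.03850945972534864
0.56 136 -0.0940529474319838 -0.07889204727286035 0.0378912072646537
0.57 140 -0.0919536048965862 -0.07786086406839354 0.03788431772263254
0.58 143 -0.09093774589104724 -0.07684049484317462 0.038647215050906764
0.59 141 -0.08991395080984187 -0.07588285095078375 0.03856922365370519
0.6 154 -0.08891467972333263 -0.06971975793916149 0.040859022586658106
0.61 465 -0.11431248515721532 -0.05501101420143242 0.05851341289588721
```

View pics/w1.png

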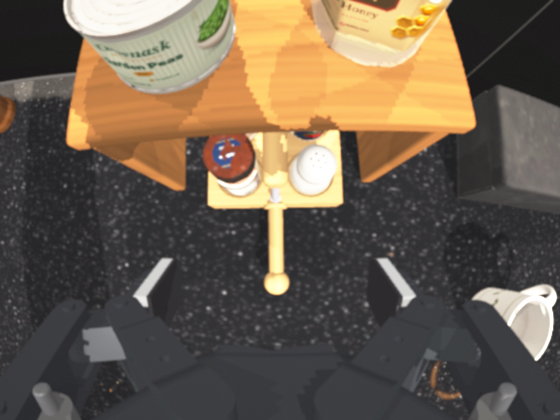

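step_arm([
  [1,-0.2,0,0.63,0,0,0],
  [1,-0.2,0,0.63,0,0,0],
  [1,-0.2,0,0.63,0,0,0],
  [1,-0.2,0,0.63,0,0,0],
  [1,-0.2,0,0.63,0,0,0],
  [1,-0.2,0,0.63,0,0,0],
  [1,-0.2,0,0.63,0,0,0],
  [1,-0.03,0.02,0.07,0,0,0],
])

```text
time_s: 4.32
position: [0.5893, -0.0963, 0.0326]
tool_rot: [-0.017, 0.987, 0.05, 0.149]
contact_force: [-0.4, -1.2, -0.3]
grip_width: 0.0849
finger_force: 0.0
```

```bash
python3 -c "
from h import *
plan([.5675,-.0857,.0145],target(6,20))"
```

```text
t 4.32 pos [ 0.5893 -0.0963  0.0326] F [-0.4 -1.2 -0.3] w 0.0849
turn units [-0.008  0.023 -0.003] shift units now [-0.63 -0.31  0.29] after turn [-0.64 -0.32  0.25]
```

```bash
python3 -c "
from h import *
s=status.read_state();print(s['joints'].round(3),s['dq'].round(3),s['contact_force'],s['torque'])"
```

```text
[ 2.200e-01  9.710e-01 -1.170e-01  1.887e+00 -7.560e-01  1.000e-03
 -5.450e-01] [ 0.021 -0.014 -0.007  0.013  0.028  0.003 -0.01 ] [-0.4164346  -1.2441526  -0.27042655] [-0.03472828  0.30150545  0.015622  ]
```

step_arm([
  [1,-0.2,0,-0.4,0,0,0],
  [1,-0.2,0,-0.4,0,0,0],
  [1,0,0,-0.4,0,0,0],
  [1,0,0,-0.4,0,0,0],
  [1,0,0,0,0,0,0],
])

```text
time_s: 4.73
position: [0.5567, -0.1013, 0.0962]
tool_rot: [-0.017, 0.987, 0.05, 0.151]
contact_force: [-0.3, 0.1, -0.1]
grip_width: 0.0854
finger_force: 0.0
```

```bash
python3 -c "
from h import *
print(status.read_state()['joints'].round(3))
plan([.5635,-.0862,.0145],target(6,8))
plan([.5635,-.0862,.08],target(6,8))"
```

```text
[ 0.218  0.827 -0.073  1.979 -0.759  0.067 -0.541]
t 4.73 pos [ 0.5567 -0.1013  0.0962] F [-0.3  0.1 -0.1] w 0.0854
turn units [-0.008 -0.079 -0.002] shift units now [-0.41 -0.32  2.02] after turn [-0.08 -0.36  2.05]
t 4.73 pos [ 0.5567 -0.1013  0.0962] F [-0.3  0.1 -0.1] w 0.0854
turn units [-0.008 -0.079 -0.002] shift units now [ 0.08 -0.35  0.45] after turn [ 0.15 -0.36  0.43]
```

step_arm([
  [1,0,0,0,-0.002,-0.02,0],
  [1,0,0,0,-0.002,-0.02,0],
  [1,0,0,0,-0.002,-0.02,0],
  [1,0,0,0,-0.002,-0.02,0],
  [1,0,-0.18,0,0,0,0],
  [1,0,-0.18,0,0,0,0],
  [1,0,0,0,0,0,0],
])

```text
time_s: 5.32
position: [0.555, -0.0839, 0.0927]
tool_rot: [-0.005, 0.996, 0.052, 0.067]
contact_force: [0.2, -0.2, 0.3]
grip_width: 0.0854
finger_force: 0.0
```

```bash
python3 -c "
from h import *
print(status.read_state()['joints'].round(3))
plan([.5635,-.0862,.0145],target(6,8))"
```

```text
[-0.045  0.873  0.296  1.833 -0.697  0.414 -0.697]
t 5.32 pos [ 0.555  -0.0839  0.0927] F [ 0.2 -0.2  0.3] w 0.0854
turn units [-0.002  0.003 -0.001] shift units now [-0.06  0.09  1.97] after turn [-0.07  0.08  1.97]
```

step_arm([
  [1,-0.01,0.02,0.39,0,0,0],
  [1,-0.01,0.02,0.39,0,0,0],
  [1,-0.01,0.02,0.39,0,0,0],
  [1,-0.01,0.02,0.39,0,0,0],
  [1,-0.01,0.02,0.39,0,0,0],
  [1,0,0,0,0,0,0],
])

```text
time_s: 5.82
position: [0.5631, -0.0889, 0.0132]
tool_rot: [-0.005, 0.997, 0.05, 0.066]
contact_force: [-1.2, 0.6, 0.7]
grip_width: 0.0854
finger_force: 0.0
```

```bash
python3 -c "
from h import *
print(status.read_state()['joints'].round(3))
plan([.5635,-.0862,.0145],target(6,8))"
```

```text
[ 0.031  1.011  0.167  1.821 -0.755  0.253 -0.631]
t 5.82 pos [ 0.5631 -0.0889  0.0132] F [-1.2  0.6  0.7] w 0.0854
turn units [-0.002  0.004 -0.002] shift units now [ 0.02 -0.07 -0.03] after turn [ 0.02 -0.07 -0.03]
```

Good. Close on the rod.

step_arm([
  [0.6,0,-0.07,-0.03,0,0,0],
  [0.3,0,0,0,0,0,0],
  [0,0,0,0,0,0,0],
  [0,0,0,0,0,0,0],
  [0,0,0,0,0,0,0],
  [0,0,0,0,0,0,0],
  [0,0,0,0,0,0,0],
  [0,0,0,0,0,0,0],
])

```text
time_s: 6.48
position: [0.564, -0.0857, 0.0168]
tool_rot: [-0.005, 0.996, 0.051, 0.067]
contact_force: [-2.7, 0.3, 10.1]
grip_width: 0.012
finger_force: 58.5
```

```bash
python3 -c "
from h import *
p=np.array([.5635,-.0862,.0140])
plan(p+.15*np.array([-np.cos(.12),-np.sin(.12),0]),target(6,8))"
```

```text
t 6.48 pos [ 0.564  -0.0857  0.0168] F [-2.7  0.3 10.1] w 0.012
turn units [-0.001  0.003 -0.001] shift units now [-3.74  0.07 -0.43] after turn [-3.74  0.07 -0.45]
```

step_arm([
  [0,-0.05,0,-0.03,0,0,0],
  [0,-0.1,0,-0.02,0,0,0],
  [0,-0.15,0,-0.021,0,0,0],
  [0,-0.15,0,-0.021,0,0,0],
  [0,-0.15,0,-0.021,0,0,0],
  [0,-0.15,0,-0.021,0,0,0],
  [0,-0.15,0,-0.021,0,0,0],
  [0,-0.15,0,-0.021,0,0,0],
])

```text
time_s: 7.15
position: [0.5209, -0.0902, 0.0178]
tool_rot: [-0.005, 0.996, 0.051, 0.067]
contact_force: [2.7, -0.4, -3.7]
grip_width: 0.0118
finger_force: 58.4
```

```bash
python3 -c "
from h import *
print(status.read_state()['joints'].round(3))
p=np.array([.5635,-.0862,.0155])
plan(p+.15*np.array([-np.cos(.12),-np.sin(.12),0]),target(6,8))
imaging.capture('top')
for q in ('carrier','pull','salt','spice_a'): print(q,[(np.round(d['position'],4),round(d['conf'],2)) for d in models.tip_of('top',q)][:3])
"
```

```text
[ 0.105  0.971  0.047  1.968 -0.771  0.103 -0.575]
t 7.15 pos [ 0.5209 -0.0902  0.0178] F [ 2.7 -0.4 -3.7] w 0.0118
turn units [-0.001  0.003 -0.001] shift units now [-2.66  0.07 -0.3 ] after turn [-2.66  0.07 -0.32]
carrier []
pull [(array([ 0.5199, -0.0927,  0.0268]), 0.61)]
salt []
spice_a []
```

```bash
cat > kin.py <<'E'
from h import *
from scipy.optimize import least_squares
import itertools
D=[([1.2253,.7071,-.0276,1.485,.022,.9509,-.0755],[.1719,-.5484,.2308],[-.0005,.9885,.1513,-.0001]),
([.22,.971,-.117,1.887,-.756,.001,-.545],[.5893,-.0963,.0326],[-.017,.987,.05,.149]),
([.218,.827,-.073,1.979,-.759,.067,-.541],[.5567,-.1013,.0962],[-.017,.987,.05,.151]),
([-.045,.873,.296,1.833,-.697,.414,-.697],[.555,-.0839,.0927],[-.005,.996,.052,.067]),
([.031,1.011,.167,1.821,-.755,.253,-.631],[.5631,-.0889,.0132],[-.005,.997,.05,.066]),
([.105,.971,.047,1.968,-.771,.103,-.575],[.5209,-.0902,.0178],[-.005,.996,.051,.067])]
def fk(q,s,o):
    p=np.array([0,0,o[0]]); A=R.identity()
    seq="zyzyzyz"; L={1:o[1],3:o[2],6:o[3]}; X={0:o[4],1:o[5],3:o[6],5:o[7]}
    for i in range(7):
        A=A*R.from_euler(seq[i],s[i]*q[i])
        p=p+A.apply([X.get(i,0),0,L.get(i,0)])
    return p,A*R.from_euler("z",o[8])
def res(o,s,D=D):
    r=[]
    for q,p,t in D:
        a,A=fk(q,s,o); r+=list((a-p)*10)+list((A.inv()*rot(t)).as_rotvec())
    return np.array(r)
def fit():
    best=None
    for s in itertools.product([-1],[1],[-1,1],[1],[-1,1],[1],[-1,1]):
        for psi in (0,np.pi/2,np.pi,-np.pi/2):
            f=least_squares(res,[.3,.4,.4,.25,0,0,0,0,psi],args=(s,))
            if best is None or f.cost<best[0]: best=(f.cost,s,f.x)
    return best
E
python3 - <<'E'
from kin import *
c,s,o=fit(); print(c,s,o.round(4),abs(res(o,s)).max())
lo=np.array([-2.71,-.32,-1.57,0,-1.46,0,-2.83]);hi=np.array([2.71,2.16,1.52,2.45,4.6,2.02,2.83])
np.save("kin.npy",np.r_[s,o])
rng=np.random.default_rng(0)
for tilt in (8,0,-8,-15):
  for d in (.0,.03,.06,.08,.1):
    # grasp point fixed on rod
    T=target(6,tilt); g=np.array([.5209,-.0902,.0178])-.019*target(6,8).apply([0,0,1])-d*np.array([.993,.12,0]); p=g+.019*T.apply([0,0,1])
    b=None
    for k in range(12):
        q0=np.clip(np.array([.105,.971,.047,1.968,-.771*(k%2),.15,-.575*(k%2)])+rng.normal(0,.2,7)*(k>1),lo+.01,hi-.01)
        f=least_squares(lambda q:np.r_[(fk(q,s,o)[0]-p)*10,(fk(q,s,o)[1].inv()*T).as_rotvec()],q0,bounds=(lo,hi))
        if b is None or f.cost<b.cost: b=f
    print(tilt,d,"cost %.1e"%b.cost,b.x.round(2))
E
```

```text
0.057085199043508644 (-1, 1, -1, 1, -1, 1, -1) [ 0.289   0.4805  0.2693  0.2899 -0.0246  0.0049 -0.0331 -0.0446 -4.712 ] 0.3068846340843845
8 0.0 cost 3.2e-23 [ 0.14  0.96 -0.    2.   -0.61  0.05 -0.71]
8 0.03 cost 4.4e-25 [ 0.02  0.96  0.18  2.01 -1.36  0.18 -0.01]
8 0.06 cost 1.1e-04 [ 0.16  0.94 -0.04  2.08 -1.46  0.    0.13]
8 0.08 cost 1.8e-16 [ 0.6   0.98 -0.42  2.13  1.75  0.29 -2.83]
8 0.1 cost 2.7e-03 [ 0.2   0.92 -0.06  2.16 -1.46  0.    0.16]
0 0.0 cost 1.3e-26 [ 0.13  0.97  0.06  1.89 -0.17  0.29 -1.15]
0 0.03 cost 4.8e-22 [-0.02  0.97  0.27  1.96 -0.77  0.32 -0.58]
0 0.06 cost 7.4e-25 [-0.02  0.96  0.26  2.05 -0.94  0.26 -0.4 ]
0 0.08 cost 1.8e-21 [-0.05  0.96  0.32  2.09 -1.14  0.28 -0.2 ]
0 0.1 cost 2.3e-24 [ 0.18  0.92  0.    2.22 -0.58  0.   -0.7 ]
-8 0.0 cost 3.0e-26 [-0.04  1.02  0.32  1.73 -0.43  0.6  -0.94]
-8 0.03 cost 1.4e-20 [ 0.18  0.97 -0.01  1.86  0.11  0.45 -1.39]
-8 0.06 cost 7.6e-27 [ 0.04  0.96  0.2   1.96 -0.35  0.39 -0.96]
-8 0.08 cost 9.0e-20 [ 0.17  0.93  0.05  2.04  0.    0.3  -1.27]
-8 0.1 cost 5.8e-22 [ 0.02  0.94  0.24  2.09 -0.55  0.3  -0.75]
-15 0.0 cost 9.6e-20 [-0.06  1.07  0.37  1.59 -0.36  0.81 -1.01]
-15 0.03 cost 1.3e-19 [ 0.05  1.01  0.19  1.72 -0.14  0.67 -1.18]
-15 0.06 cost 1.2e-27 [-0.07  1.02  0.39  1.83 -0.43  0.64 -0.9 ]
-15 0.08 cost 2.0e-24 [-0.02  0.99  0.31  1.91 -0.36  0.56 -0.95]
-15 0.1 cost 2.4e-22 [ 0.07  0.96  0.19  1.99 -0.18  0.46 -1.1 ]
```

step_arm([
  [0.5,0,0,0,0,0,0],
  [0.6,0,0,0,0,0,0],
  [0.6,0,0,0,0,-0.02,0],
  [0.6,0,0,0,0,-0.02,0],
  [0.6,0,0,0,0,-0.023,0],
  [0.6,0,0,0,0,0,0],
])

```text
time_s: 7.9
position: [0.523, -0.089, 0.0178]
tool_rot: [-0.001, 0.999, 0.053, 0.0]
contact_force: [0.5, 1.1, 0.1]
grip_width: 0.0512
finger_force: 0.0
```

```bash
python3 -c "
from h import *
print(status.read_state()['joints'].round(3))
plan([.5155,-.0908,.016],target(6,0))"
```

```text
[-0.053  1.017  0.313  1.826 -0.715  0.414 -0.678]
t 7.9 pos [ 0.523  -0.089   0.0178] F [0.5 1.1 0.1] w 0.0512
turn units [-0.001 -0.     0.001] shift units now [-0.19  0.02  0.04] after turn [-0.19  0.02  0.04]
```

step_arm([
  [0.6,-0.19,0.02,0.04,0,0,0],
  [0.3,0,0,0,0,0,0],
  [0,0,0,0,0,0,0],
  [0,0,0,0,0,0,0],
  [0,0,0,0,0,0,0],
  [0,0,0,0,0,0,0],
])

```text
time_s: 8.4
position: [0.5143, -0.0917, 0.0164]
tool_rot: [-0.001, 0.999, 0.051, 0.001]
contact_force: [-1.6, -0.5, 6.5]
grip_width: 0.0119
finger_force: 58.4
```

step_arm([
  [0,-0.07,0,0,0,0,0],
  [0,-0.13,0,0,0,0,0],
  [0,-0.15,0,0,0,0,0],
  [0,-0.15,0,0,0,0,0],
  [0,-0.15,0,0,0,0,0],
  [0,-0.15,0,0,0,0,0],
])

```text
time_s: 8.9
position: [0.4834, -0.0951, 0.0165]
tool_rot: [-0.001, 0.999, 0.052, 0.002]
contact_force: [7.8, 0.0, 2.4]
grip_width: 0.012
finger_force: 58.4
```

```bash
python3 -c "
from h import *
print(status.read_state()['joints'].round(3))
plan([.5155-.08,-.099,.016],target(6,0))"
```

```text
[ 0.015  0.985  0.216  1.964 -0.748  0.269 -0.604]
t 8.9 pos [ 0.4834 -0.0951  0.0165] F [7.8 0.  2.4] w 0.012
turn units [-0.001 -0.002 -0.001] shift units now [-1.2  -0.03  0.01] after turn [-1.2  -0.03  0.01]
```

step_arm([
  [0,-0.15,0,0,0,0,0],
  [0,-0.15,0,0,0,0,0],
  [0,-0.15,0,0,0,0,0],
  [0,-0.15,0,0,0,0,0],
  [0,-0.15,0,0,0,0,0],
  [0,-0.15,0,0,0,0,0],
  [0,-0.15,0,0,0,0,0],
  [0,-0.07,0,0,0,0,0],
])

```text
time_s: 9.57
position: [0.4385, -0.0999, 0.0164]
tool_rot: [-0.001, 0.999, 0.051, 0.002]
contact_force: [6.7, 0.3, 3.5]
grip_width: 0.0119
finger_force: 58.6
```

step_arm([
  [0,0,0,0,0,0,0],
  [0,0,0,0,0,0,0],
  [0.5,0,0,0,0,0,0],
  [0.9,0,0,0,0,0,0],
  [0.9,0,0,0,0,0,0],
])

```text
time_s: 9.98
position: [0.4377, -0.0995, 0.0159]
tool_rot: [-0.001, 0.999, 0.051, 0.001]
contact_force: [-0.5, -0.5, 0.1]
grip_width: 0.048
finger_force: 0.0
```

Run:
```python
from h import *
print(status.read_state()['joints'].round(3))
for n in ("scene","top"):
    c=imaging.capture(n); cv2.imwrite(f"pics/{n}2.png",c["color"]); P=cloud(c)
    for q in ("carrier","top_handle","pull","salt","spice_a","mug","glass","lemon"):
        print(n,q,[(np.round(d["position"],4),round(d["conf"],2)) for d in models.tip_of(n,q)][:3])
    for q in ("carrier","top_handle"):
      for d in models.regions_of(n,q)[:1]:
        g=P[d["mask"]]; 
        for lo,hi in((.158,.175),(.028,.042)):
            h=g[(g[:,2]>lo)&(g[:,2]<hi)]
            if len(h)>10: print(n,q,len(h),np.median(h[:,2]),cv2.minAreaRect(h[:,:2].astype(np.float32)))
```

```text
[ 0.109  0.959  0.083  2.11  -0.771  0.102 -0.543]
scene carrier [(array([ 0.5495, -0.0907, -0.0014]), 0.89)]
scene top_handle [(array([ 0.5494, -0.0903,  0.1577]), 0.64)]
scene pull [(array([ 0.4368, -0.1039,  0.0316]), 0.87)]
scene salt [(array([ 0.5197, -0.1258,  0.0143]), 0.43)]
scene spice_a [(array([ 0.5752, -0.0493,  0.0141]), 0.82), (array([ 0.5145, -0.0539,  0.0132]), 0.56), (array([ 0.5833, -0.1194,  0.0137]), 0.46)]
scene mug [(array([ 0.5041, -0.3825,  0.0014]), 0.68)]
scene glass [(array([ 0.4913,  0.3645, -0.0005]), 0.94)]
scene lemon [(array([ 0.3265, -0.2484,  0.0013]), 0.72)]
scene carrier 205 0.16497295391391142 ((0.5496459007263184, -0.08432911336421967), (0.12237383425235748, 0.019943896681070328), 5.184994697570801)
scene carrier 452 0.0359451554941303 ((0.5112806558609009, -0.06359466165304184), (0.14147047698497772, 0.19983334839344025), 76.48912048339844)
scene top_handle 199 0.1649747743387131 ((0.5496459007263184, -0.08432911336421967), (0.12237383425235748, 0.019943896681070328), 5.184994697570801)
scene top_handle 389 0.03603524021950355 ((0.5054171681404114, -0.06090141832828522), (0.1397678554058075, 0.18553081154823303), 76.18022918701172)
top carrier []
top top_handle []
top pull [(array([ 0.4414, -0.0988,  0.0242]), 0.39)]
top salt []
top spice_a []
top mug [(array([ 5.050e-01, -3.801e-01,  2.000e-04]), 0.58)]
top glass [(array([0.4891, 0.363 , 0.0008]), 0.8)]
top lemon [(array([ 0.3236, -0.2488,  0.0029]), 0.8)]
top top_handle 57 0.03749342123013344 ((0.41345009207725525, -0.10239189863204956), (0.0274795014411211, 0.02178184874355793), 10.736770629882812)
```

View pics/scene2.png

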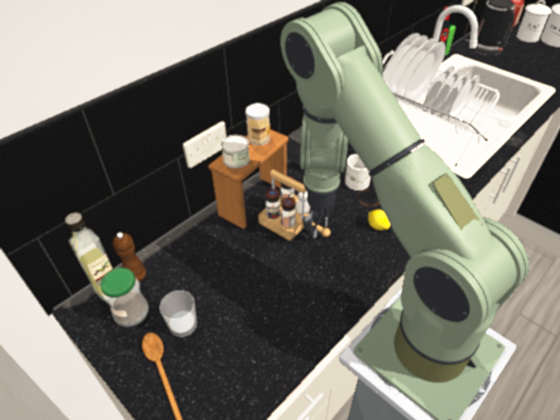

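step_arm([
  [1,0,0,-0.4,0,0,0],
  [1,0,0,-0.7,0,0,0],
  [1,0,0,-0.8,0,0,0],
  [1,0,0,-0.8,0,0,0],
  [1,0,0,-0.8,0,0,0],
  [1,0,0,-0.8,0,0,0],
  [1,0,0,-0.8,0,0,0],
  [1,0,0,-0.8,0,0,0],
])

```text
time_s: 11.75
position: [0.4369, -0.1001, 0.2537]
tool_rot: [-0.001, 0.999, 0.051, 0.001]
contact_force: [0.1, 1.2, -0.4]
grip_width: 0.0853
finger_force: 0.0
```

step_arm([
  [1,0.4,0,0,0,0,0],
  [1,0.4,0,0,0,0,0],
  [1,0.4,0,0,0,0,0],
  [1,0.4,0,0,0,0,0],
  [1,0,0,0,0,0,0],
])

```text
time_s: 12.17
position: [0.503, -0.0929, 0.2516]
tool_rot: [-0.001, 0.999, 0.052, 0.001]
contact_force: [0.2, -0.2, -0.2]
grip_width: 0.0854
finger_force: 0.0
```

```bash
cat >> h.py <<'E'
def wcloud():
    s=status.read_state(); c=imaging.capture("wrist")
    H,W=c["range_z"].shape; f=H/2/np.tan(np.radians(c["vertical_fov"])/2)
    u,v=np.meshgrid(np.arange(W),np.arange(H)); a,b=u-c["cx"],v-c["cy"]; r=np.hypot(a,b); th=r/f; z=c["range_z"]
    k=np.tan(th)/np.maximum(r,1e-6)*z
    P=np.stack([a*k,-b*k,-z],-1); T=c["tool_from_camera"]
    P=P@T[:3,:3].T+T[:3,3]; P=(rot(s["tool_rot"]).apply(P.reshape(-1,3))+s["position"]).reshape(H,W,3)
    return c,P,(z>0)&(th<1.3)
E
python3 - <<'E'
from h import *
print(status.read_state()['joints'].round(3))
c,P,ok=wcloud(); cv2.imwrite("pics/w2.png",c["color"])
for q in ("carrier","top_handle","salt","spice_a"):
    print(q,[(np.round(d["position"],4),round(d["conf"],2)) for d in models.tip_of("wrist",q)][:3])
h=P[ok]; h=h[(abs(h[:,2]-.166)<.008)&(abs(h[:,0]-.55)<.075)&(abs(h[:,1]+.087)<.025)]
print(len(h),np.median(h[:,2]),cv2.minAreaRect(h[:,:2].astype(np.float32)))
plan([.5495,-.0865,.2],target(6,0))
E
```

```text
[-0.211  0.661  0.627  1.693 -0.467  0.94  -0.868]
carrier [(array([ 0.549 , -0.0885,  0.    ]), 0.74), (array([ 0.5198, -0.0529,  0.014 ]), 0.34)]
top_handle [(array([ 0.5494, -0.0864,  0.1555]), 0.6), (array([ 0.5766, -0.1182,  0.0133]), 0.51)]
salt [(array([ 0.5247, -0.128 ,  0.0065]), 0.95)]
spice_a [(array([ 0.5753, -0.1206,  0.0186]), 0.9), (array([ 0.5695, -0.0516,  0.0179]), 0.7), (array([ 0.521 , -0.0534,  0.017 ]), 0.59)]
3657 0.164992747864163 ((0.5499254465103149, -0.08720624446868896), (0.1232956126332283, 0.015767861157655716), 6.3220953941345215)
t 12.42 pos [ 0.5006 -0.0937  0.2522] F [ 0.1  0.5 -0.2] w 0.0857
turn units [-0.001 -0.001 -0.001] shift units now [ 1.23 -0.05  1.31] after turn [ 1.24 -0.05  1.3 ]
```

View pics/w2.png

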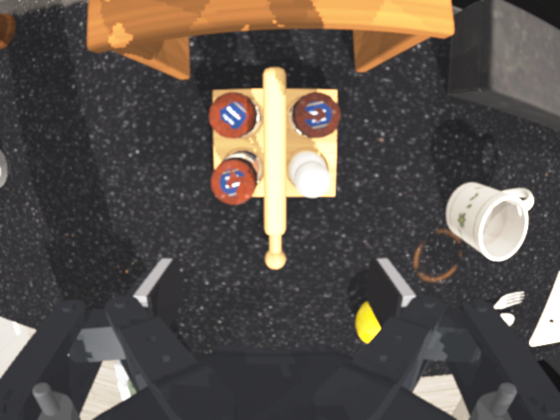

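step_arm([
  [1,0.31,-0.01,0.2,0,0,0],
  [1,0.31,-0.01,0.2,0,0,0],
  [1,0.31,-0.01,0.2,0,0,0],
  [1,0.31,0,0.2,0,0,0],
  [1,0,0,0.5,0,0,0],
  [1,0,0,0.5,0,0,0],
  [1,0,0,0.5,0,0,0],
  [1,0,0,0,0,0,0],
])

```text
time_s: 13.08
position: [0.5489, -0.0867, 0.1575]
tool_rot: [-0.002, 0.999, 0.051, -0.001]
contact_force: [0.0, 0.2, -0.6]
grip_width: 0.0854
finger_force: 0.0
```

```bash
python3 -c "
from h import *
plan([.5495,-.0872,.137],target(6.2,0))"
```

```text
t 13.08 pos [ 0.5489 -0.0867  0.1575] F [ 0.   0.2 -0.6] w 0.0854
turn units [-0.002  0.001 -0.003] shift units now [0.02 0.02 0.51] after turn [0.01 0.01 0.51]
```

step_arm([
  [1,0.01,0.01,0.25,0,0,0],
  [1,0,0,0.26,0,0,0],
  [0.5,0,0,0,0,0,0],
  [0.3,0,0,0,0,0,0],
  [0,0,0,0,0,0,0],
  [0,0,0,0,0,0,0],
  [0,0,0,0,0,0,0],
  [0,0,0,0,0,0,0],
])

```text
time_s: 13.75
position: [0.5511, -0.0877, 0.1402]
tool_rot: [-0.001, 0.999, 0.051, 0.001]
contact_force: [-1.9, 1.2, -2.7]
grip_width: 0.0151
finger_force: 59.0
```

step_arm([
  [0,0,0,-0.05,0,0,0],
  [0,0,0,-0.1,0,0,0],
  [0,0,0,-0.15,0,0,0],
  [0,0,0,-0.15,0,0,0],
  [0,0,0,-0.1,0,0,0],
  [0,0,0,-0.05,0,0,0],
  [0,0,0,0,0,0,0],
])

```text
time_s: 14.33
position: [0.551, -0.0874, 0.1643]
tool_rot: [-0.001, 0.999, 0.051, 0.001]
contact_force: [0.3, -0.1, -7.4]
grip_width: 0.0147
finger_force: 58.7
```

```bash
cat > chk.py <<'E'
from h import *
s=status.read_state(); print(s["joints"].round(3))
plan([.53,-.09,.285],target(6.2,0))
c,P,ok=wcloud()
h=P[ok]; x,y,_=s["position"]
h=h[(abs(h[:,0]-x)<.08)&(abs(h[:,1]-y)<.08)]
print("z hist", [(round(float(a),3),int(n)) for n,a in zip(*np.histogram(h[:,2],bins=np.arange(-.02,.32,.01))) if n>100])
for n in ("wrist","scene"):
    if n=="scene": c=imaging.capture(n); P=cloud(c)
    for q in ("carrier","top_handle","salt","spice_a","mug","glass","lemon"):
        print(n,q,[(np.round(d["position"],4),round(d["conf"],2)) for d in models.tip_of(n,q)][:3])
    import sys; cv2.imwrite(f"pics/{n}_{sys.argv[1]}.png",c["color"])
E
python3 chk.py a
```

```text
[-0.168  0.835  0.548  1.646 -0.56   0.821 -0.844]
t 14.33 pos [ 0.551  -0.0874  0.1643] F [ 0.3 -0.1 -7.4] w 0.0147
turn units [-0.001 -0.001 -0.002] shift units now [-0.52  0.   -3.02] after turn [-0.53  0.01 -3.02]
z hist [(-0.01, 2518), (0.0, 1344), (0.03, 380), (0.04, 168), (0.05, 2720), (0.06, 1553), (0.07, 511), (0.08, 682), (0.09, 732), (0.1, 878), (0.11, 834), (0.12, 1180), (0.13, 754), (0.14, 9302), (0.17, 456), (0.18, 7342), (0.19, 2317), (0.2, 5509), (0.21, 4204), (0.22, 4722), (0.23, 6711), (0.24, 8567), (0.25, 12927), (0.26, 9937)]
wrist carrier []
wrist top_handle [(array([ 0.5511, -0.0884,  0.179 ]), 0.97)]
wrist salt [(array([ 0.522 , -0.1304,  0.035 ]), 0.87)]
wrist spice_a [(array([ 0.5717, -0.0509,  0.0394]), 0.94), (array([ 0.5193, -0.052 ,  0.0425]), 0.85), (array([ 0.5747, -0.1197,  0.0391]), 0.6)]
wrist mug [(array([ 0.5023, -0.3895, -0.0021]), 0.64)]
wrist glass []
wrist lemon [(array([ 0.5699, -0.0523,  0.0395]), 0.69)]
scene carrier [(array([ 0.5494, -0.0886,  0.0218]), 0.96)]
scene top_handle [(array([ 0.549 , -0.0927,  0.1765]), 0.66)]
scene salt [(array([ 0.522 , -0.1236,  0.0378]), 0.66), (array([ 0.5494, -0.0903,  0.0229]), 0.61)]
scene spice_a [(array([ 0.575 , -0.0503,  0.0403]), 0.95), (array([ 0.5165, -0.0535,  0.0391]), 0.58), (array([ 0.581 , -0.1216,  0.039 ]), 0.51)]
scene mug [(array([ 0.503 , -0.3813,  0.0016]), 0.86), (array([ 0.5515, -0.0894,  0.0226]), 0.58)]
scene glass [(array([0.4925, 0.3648, 0.0019]), 0.97)]
scene lemon [(array([ 0.3282, -0.2481, -0.    ]), 0.44), (array([ 0.5498, -0.0895,  0.0201]), 0.19)]
```

step_arm([
  [0,-0.02,0,-0.08,0,0,0],
  [0,-0.05,0,-0.16,0,0,0],
  [0,-0.05,0,-0.22,0,0,0],
  [0,-0.05,0,-0.25,0,0,0],
  [0,-0.05,0,-0.25,0,0,0],
  [0,-0.05,0,-0.25,0,0,0],
  [0,-0.05,0,-0.25,0,0,0],
  [0,-0.05,0,-0.25,0,0,0],
])

```text
time_s: 15.8
position: [0.5358, -0.0891, 0.2334]
tool_rot: [-0.001, 0.999, 0.051, 0.001]
contact_force: [-1.0, 0.2, -8.1]
grip_width: 0.0151
finger_force: 58.8
```

step_arm([
  [0,-0.05,0,-0.25,0,0,0],
  [0,-0.05,0,-0.25,0,0,0],
  [0,-0.04,0,-0.25,0,0,0],
  [0,-0.02,0,-0.24,0,0,0],
  [0,0,0,-0.16,0,0,0],
  [0,0,0,-0.08,0,0,0],
  [0,0,0,0,0,0,0],
  [0,0,0,0,0,0,0],
])

```text
time_s: 16.47
position: [0.5296, -0.0898, 0.281]
tool_rot: [-0.001, 0.999, 0.052, 0.001]
contact_force: [0.0, 0.1, -8.0]
grip_width: 0.0149
finger_force: 58.8
```

step_arm([
  [0,0,0,0,0,0,0],
  [0,0,0,0,0,0,0],
  [0,0,0,0,0,0,0],
  [0,0,0,0,0,0,0],
  [0,0,0,0,0,0,0],
  [0,0,0,0,0,0,0],
])

```text
time_s: 16.97
position: [0.5296, -0.0899, 0.2813]
tool_rot: [-0.001, 0.999, 0.051, 0.001]
contact_force: [0.2, 0.5, -8.3]
grip_width: 0.0148
finger_force: 58.8
```

```bash
python3 chk.py b; python3 -c "
from h import *
s=status.read_state();print(s['position'],abs(s['dq']).max(),s['finger_force'])"
```

```text
[-0.217  0.669  0.649  1.553 -0.445  1.07  -0.924]
t 16.97 pos [ 0.5296 -0.0899  0.2813] F [ 0.2  0.5 -8.3] w 0.0148
turn units [-0.001 -0.001 -0.003] shift units now [ 0.01  0.   -0.09] after turn [ 0.01  0.   -0.09]
z hist [(-0.01, 1515), (0.0, 835), (0.14, 143), (0.15, 357), (0.16, 295), (0.17, 3852), (0.18, 398), (0.19, 575), (0.2, 692), (0.21, 828), (0.22, 789), (0.23, 866), (0.24, 1132), (0.25, 5292), (0.26, 4570), (0.28, 141), (0.29, 528), (0.3, 8603)]
wrist carrier [(array([ 0.4976, -0.0572,  0.1557]), 0.69)]
wrist top_handle [(array([ 0.5275, -0.0918,  0.2979]), 0.6)]
wrist salt [(array([ 0.5012, -0.1299,  0.1534]), 0.85)]
wrist spice_a [(array([ 0.5535, -0.1217,  0.1557]), 0.74), (array([ 0.5525, -0.0548,  0.1562]), 0.65), (array([ 0.4979, -0.0537,  0.1568]), 0.61)]
wrist mug [(array([ 0.5049, -0.3894, -0.0034]), 0.68), (array([ 0.5576, -0.1217,  0.1553]), 0.43)]
wrist glass [(array([ 0.4882,  0.3648, -0.0014]), 0.74)]
wrist lemon []
scene carrier [(array([ 0.5298, -0.0916,  0.1366]), 0.64)]
scene top_handle [(array([ 0.5262, -0.0903,  0.2995]), 0.72), (array([ 0.3265, -0.2483,  0.0011]), 0.4)]
scene salt [(array([ 0.5008, -0.1276,  0.1596]), 0.69)]
scene spice_a [(array([ 0.5535, -0.0526,  0.158 ]), 0.97), (array([ 0.4936, -0.0567,  0.1564]), 0.76), (array([ 0.5631, -0.1241,  0.153 ]), 0.71)]
scene mug [(array([ 0.5041, -0.3826,  0.0041]), 0.6), (array([ 0.5543, -0.0497,  0.1542]), 0.27)]
scene glass [(array([0.491 , 0.3649, 0.0006]), 0.69)]
scene lemon [(array([ 0.3264, -0.2506,  0.001 ]), 0.57)]
[ 0.52959232 -0.08989668  0.28130866] 0.0013192697514713414 58.80314826965332
```

View pics/scene_b.png

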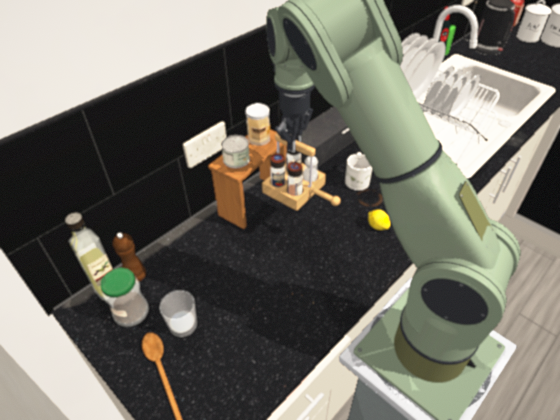

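The picture shows the carrier held level in the air around pixel (293,185), with its jars in it. It hangs about 14 cm up, and the mug, glass and lemon have not moved.

```bash
python3 -c "
from workcell import order
print(order.close_job())"
```

```text
the job is handed in; nothing more can be done
None
```

The job is handed in: I slid the carrier clear of the shelf, and the arm now holds it still and level by its top bar, about 14 cm up, with all four jars in place and the mug, glass and lemon unmoved.

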